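# Clip the spool caddy onto the brass ring

### The job

Take the thread-spool caddy by its orange grip and push its snap hook gently down over the top of the brass ring until the sprung gate flicks shut behind the bar, then tug it lightly upward to feel that the gate holds. Finally lower it so it hangs from the ring and let go, never straining the ring with hard pushes or pulls (stay well under 25 N) and leaving the loose spools and the bead box where they are.

Things in the scene. Friction and masses are not known exactly. Their poses are not given: they have to be found in the camera images.
- caddy: White open caddy with a red and a yellow thread spool, box 40 (x) x 50 (y) x 55 (z) mm, about 0.23 kg, standing upright; origin at the centre of its underside, z up. A hook of 8 mm round steel wire, mouth downward, rises from its top in the plane y = 0: shank (centreline) at x = 18 mm, crown at z = 105 mm, nose at x = 44 mm ending at z = 57 mm, flaring out to x = 48 mm.
- grip (a point): Middle of the orange grip, a block 12 (x) x 26 (y) x 34 (z) mm on top of the hook's crown; it lies at x = 31, y = 0, z = 126 mm of the caddy. Axes as the caddy's. Pinch it from above across its 12 mm, fingertips at z = 111 mm of the caddy or higher.
- seat (a point): Where the bar's centre sits when the hook is home under its crown: x = 31, y = 0, z = 97 mm of the caddy; axes as the caddy's. The mouth below is 18 mm wide (x = 22 to 40 mm of the caddy), so the bar may sit 5 mm to either side. Crown contact is rigid: the force climbs steeply there.
- gate (a joint): Brass gate (5 mm thick, 17.5 mm long), rad: 0 shut, lying across the mouth 36 mm below the seat; 1.35 folded up. Hinged on the shank, it opens inward (up) only and a spring shuts it. Pushing past takes about 3 to 8 N, easiest with the bar along the nose side; then it flicks shut. Tugged up, the shut gate stops the bar's centre about 29 mm below the seat.
- ring_stand: The stand to use: upright brass D-ring of 8 mm bar on a stem in a sleeve, grey 80 x 80 mm base fixed to the bench. Origin at the centre of the base's underside, up to 15 mm below the bench top. The ring lies in the stand's y-z plane, 44 x 52 mm inside, 60 x 68 mm outside. Hook on with the caddy on its -x side, the caddy's x along the stand's x.
- ring_low (a point): Where the middle of the ring's straight top bar would be with the stem at its lowest setting, 150 mm above the stand's origin; axes as the stand's. The real bar is 0 to 20 mm straight above this point: its setting differs each time and is not measured, so feel (or look) for it. The bar runs along y, straight for 36 mm, 8 mm thick; the stem is clamped tight: rigid.
- black_stand: An identical stand with a black ring, not to be used. Origin at the centre of the base's underside.
- red_spool: Loose dark red thread spool with white flanges, standing, 26 mm across, 36 mm high; origin at the centre of its underside. To be left alone.
- yellow_spool: Loose yellow thread spool with white flanges, standing, 26 mm across, 36 mm high; origin at the centre of its underside. To be left alone.
- bead_box: Loose open white bead box, 100 (x) x 130 (y) x 22 (z) mm, six compartments with beads; origin at the centre of its underside. To be left alone.

How it is judged (in metres and radians):
On the way, in this order (a step that is already met when the one before it is completed fails the run):
1. the hook is pushed onto the brass ring: the bar is inside the hook and the gate is shut behind it (value of joint gate below 0.2 rad and x of ring_low in the frame of caddy between 0.022 and 0.04 m and y of ring_low in the frame of caddy between -0.022 and 0.022 m and z of ring_low in the frame of caddy between 0.062 and 0.103 m), for 0.15 s.
2. a light tug upward: the bar bears on the shut gate with 2 N or more (value of joint gate below 0.2 rad and x of ring_low in the frame of caddy between 0.022 and 0.04 m and y of ring_low in the frame of caddy between -0.022 and 0.022 m and z of ring_low in the frame of caddy between 0.04 and 0.103 m and z of ring_low in the frame of caddy below 0.0705 m and contact force between caddy and ring_stand above 2 N), for 0.1 s.
At the end, for the whole second after the job is handed in: The caddy hangs at rest from the brass ring by its hook's crown: the bar up inside the hook, under the crown, gate shut (below 0.2 rad), caddy upright within 0.45 rad, its underside more than 20 mm above the bench, slower than 0.03 m/s, released by the fingers (value of joint gate below 0.2 rad and x of ring_low in the frame of caddy between 0.022 and 0.04 m and y of ring_low in the frame of caddy between -0.022 and 0.022 m and z of ring_low in the frame of caddy between 0.073 and 0.103 m and angle between caddy's own z axis and vertical below 0.45 rad and height (world z) of caddy above 0.02 m and linear speed of caddy below 0.03 m/s and contact force between caddy and the fingers below 0.1 N); the robot touches nothing.
It fails at once if caddy and brass ring's stand press on each other with more than 25 N (contact force between caddy and ring_stand above 25 N).
It fails at once if the red spool is shifted more than 15 mm (distance of red_spool from where it was at the start of the episode above 0.015 m).
It fails at once if the yellow spool is shifted more than 15 mm (distance of yellow_spool from where it was at the start of the episode above 0.015 m).
It fails at once if the bead box is shifted more than 15 mm (distance of bead_box from where it was at the start of the episode above 0.015 m).
It also fails if it takes over 64 s, if anything falls off the work surface, if the arm or the gripper's body presses on something with over 40 N, if the wrist force passes 120 N, or if a joint passes its speed limit or range.

### The arm

A 7-joint arm with a two-finger parallel gripper is mounted at the origin on the work surface. World frame = base frame: x ahead of the robot, y to its left, z up, the work surface at z = 0. Lengths are in m, angles in degrees, forces in N, time in s.
With the tool pointing down it reaches from about 0.35 to 0.9 m from the base axis. Payload 8.1 kg.
Tool frame: the origin (TCP) lies midway between the tips of the shut fingers; the grasp point (between the pads) lies 19 mm behind it; z points along the fingers, y is the line along which they close (so a half turn about z gives the same grasp; the last joint's range is limited). The gripper opens to 85 mm and grips with 20 to 120 N. Pads are 22 mm wide; open, the fingers measure 114 mm over their backs; the gripper's body (76 mm by 85 mm) begins 54 mm behind the grasp point. The pads swing forward as they close: fully open they stand 13 mm farther back than shut.
Start: joints at [-74.118, 24.895, 1.432, 90.138, -0.665, 64.973, -4.303], TCP at [0.232, 0.58, 0.231] pointing down, gripper open.
Joint ranges: [-149.89, 149.89], [-25.12, 119.58], [-72.63, 75.52], [4.76, 147.25], [-75.54, 255.54], [6.69, 114.76], [-157.13, 157.13]. Speed limits (degrees/s): [127.2, 127.2, 172.46, 172.46, 180, 180, 180].

### API

Orientations are given as a 3x3 rotation matrix whose columns are the frame's x, y, z axes.
In Python, from plant import env gives the robot as it stands.
- The arm moves only by the tool send_rows, never from a script. Its argument "deltas" is a list that holds one entry, the list of rows, each a list of 7 numbers: the shift along the tool's x, y, z in cm, then the turn, a rotation vector about the tool's x, y, z in degrees, then the closure, from 0 (fully open) to 1 (shut). In form: [[[tx, ty, tz, wx, wy, wz, grip], ...]]. A call has 1 to 20 rows; each row shifts and turns the commanded pose from where the row before left it, along the tool's axes as they then stand; what a row does not reach is not made up. A row lasts 1/8 s, in which the tool goes at most 62.5 mm and 10.7 degrees, less where a joint would pass 70% of its speed; a pose out of reach is approached as far as the arm can. A call with a gripper value outside its range is refused whole. The fingers move at their own pace and stop on an object; "force" is the grip in N (left out, the last holds). Time passes only in rows, so rows that do not move let the fingers close. It gives the time, the measured TCP pose, the force, the opening and the grip force at its end, in the units of the state.
- env.sense(): the state, without advancing time (a new reading comes with each control period).
- env.camera(name): name is "scene" or "side" or "wrist"; returns (picture, depth): 400x640x3 uint8, red, green, blue; 400x640 float32, m along the optical axis (not along the pixel's ray), 0 where there is no reading.
- env.camera_model(name): a dict with "intrinsics" (3x3 intrinsics, pixels), "dist" ([k1, k2, p1, p2, k3] as OpenCV has them; the pictures are not rectified), "position" and "rotation" of the camera in the world; the wrist camera has in their place "T_tool_cam" (4x4, takes a point from camera to tool coordinates, whose origin is the TCP and whose axes are the flange's). Camera axes: x right, y up, looking along -z (the intrinsics and any distortion apply to the point x, -y, -z); pixel columns grow to the right and rows downward; lengths in m; the calibration is good to about 2 mm. A picture is of the moment at which its call begins: read the wrist's pose just before it. camera_model takes no time and is no camera call.
- env.sign_off(): hands the job in; it is judged then, once.
The state is a dict: "clock": time; "joints": joint angles; "qd": joint speeds; "joint_torque": joint torques, N m; "ee_pos": TCP position; "ee_rot": TCP orientation; "wrist_force": force on the tool from outside, world axes, zero at the start; "torque": the same for the moment, N m; "finger_gap": opening from 0.0 (shut) to 1.0 (fully open); "grip_force": force on a finger pad.
Only numpy, scipy, OpenCV 4.12 (cv2) and the standard library are available. Lean on these libraries where they do the work, as an engineer would, in place of code of your own. Each camera call takes 0.05 s, during which the arm holds its last target. There are 200 camera calls.

## Working session

There is one attempt and no reset: what is moved stays moved. The work goes in short steps, Python scripts to look and compute and a tool call to move; the robot and the scene stay as the last step left them, time stands still between calls to the robot, and variables do not carry over. Pictures are saved under pics/ and viewed, at most 10 in all, crops included, and the job is handed in when it is done.

Besides the shell and the picture viewer there is one more tool, called after ">>>" as name(argument=value, ...), one argument or row to a line, values as JSON. send_rows: Moves the arm, as the interface text tells. Its arguments: {"type":"object","properties":{"deltas":{"type":"array"},"force":{"type":"number"}},"required":["deltas"]}

```bash
mkdir -p pics; ls; cat > h.py <<'E'
import numpy as np, cv2
from plant import env
def grab(n):
    s=env.sense(); im,d=env.camera(n); m=env.camera_model(n)
    if 'T_tool_cam' in m:
        T=np.array(m['T_tool_cam']); R0=np.array(s['ee_rot']).reshape(3,3)
        R=R0@T[:3,:3]; p=R0@T[:3,3]+np.array(s['ee_pos'])
    else: R=np.array(m['rotation']).reshape(3,3); p=np.array(m['position'])
    return im,d,np.array(m['intrinsics']).reshape(3,3),np.array(m['dist'],float),R,p
def rays(uv,K,D,R):
    q=cv2.undistortPoints(np.array(uv,float).reshape(-1,1,2),K,D).reshape(-1,2)
    return np.c_[q[:,0],-q[:,1],-np.ones(len(q))]@R.T   # unit depth rays, world
def cloud(c):
    im,d,K,D,R,p=c
    v,u=np.mgrid[:400,:640]
    r=rays(np.c_[u.ravel(),v.ravel()],K,D,R)
    return (p+r*d.reshape(-1,1)).reshape(400,640,3)
E
python3 - <<'E'
from h import *
print(env.sense())
for n in('scene','side','wrist'):
    c=grab(n); np.savez('c_'+n,*c); cv2.imwrite(f'pics/{n}0.png',c[0][:,:,::-1]); print(n,c[5],c[4].round(2).tolist(),c[2][0,0],c[3],(c[1]>0).mean())
E
```

```text
pics
{'clock': 0.0, 'joints': array([-74.11705226,  24.93640178,   1.43004162,  90.18933677,
        -0.66505398,  64.97355546,  -4.30305019]), 'qd': array([-0.00279698,  0.09560966, -0.00746738,  0.05687825,  0.0980592 ,
       -0.02246355, -0.0619837 ]), 'joint_torque': array([-3.66412087e-04, -6.70438743e+01,  1.02469739e+00, -3.16210628e+01,
        1.55210530e-02,  1.25766834e-02,  9.59354026e-06]), 'ee_pos': array([0.23156904, 0.5799686 , 0.23052476]), 'ee_rot': array([[-9.28712000e-01,  3.70801571e-01, -4.64732000e-04],
       [ 3.70801838e-01,  9.28710768e-01, -1.51849886e-03],
       [-1.31460149e-04, -1.58257159e-03, -9.99998739e-01]]), 'wrist_force': array([-0.06938806, -0.42860713, -0.30058464]), 'torque': array([-0.0129463 , -0.00625656,  0.03225664]), 'grip_force': 0.0, 'finger_gap': 1.0016998263382504}
scene [ 1.02318029 -0.34889212  0.56780823] [[0.6, -0.5, 0.63], [0.8, 0.39, -0.46], [-0.01, 0.77, 0.63]] 390.59065700197533 [-0.0672359  0.         0.         0.         0.       ] 0.99587890625
side [0.20932802 0.4455539  0.44301585] [[-0.75, 0.34, -0.57], [-0.66, -0.38, 0.64], [-0.0, 0.86, 0.51]] 377.11697772964106 [-0.02686593  0.          0.          0.          0.        ] 0.9961484375
wrist [0.16524795 0.60636612 0.37261652] [[0.37, -0.89, -0.26], [0.93, 0.35, 0.1], [-0.0, -0.28, 0.96]] 331.58584300440833 [-0.00688902  0.          0.          0.          0.        ] 0.99603515625
```

View pics/scene0.png

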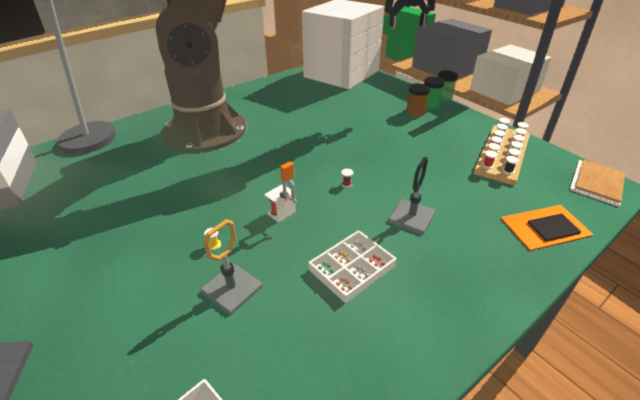

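View pics/side0.png

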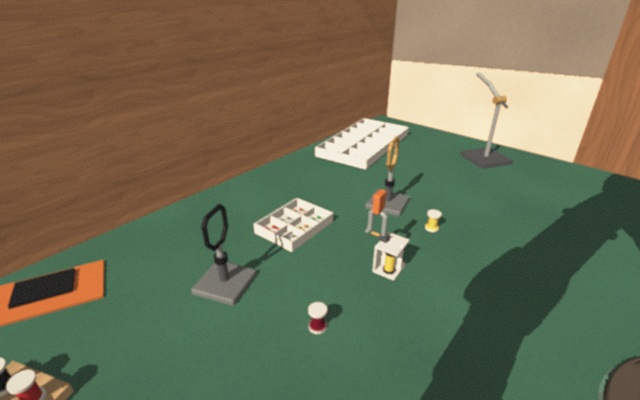

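Scene: the orange grip is at about (288,171), the caddy at (281,203), the brass ring at (221,239), its base at (231,289), the yellow spool at (212,239) and the red spool at (347,178). The side view shows the grip at (379,201) and the ring at (393,153).

```bash
cat > m.py <<'E'
from h import *
for n,cb,rb,bb in (('scene',(255,150,310,230),(200,215,245,262),(195,260,270,315)),('side',(355,180,415,285),(382,132,404,175),(360,180,415,220))):
    f=np.load(f'c_{n}.npz'); c=[f[k] for k in f.files]; P=cloud(c); im=c[0]
    hsv=cv2.cvtColor(im,cv2.COLOR_RGB2HSV).astype(int); H,S,V=[hsv[...,i] for i in range(3)]
    def box(b):
        m=np.zeros((400,640),bool); m[b[1]:b[3],b[0]:b[2]]=1; return m
    def st(name,m):
        q=P[m]; md=np.median(q,0); q=q[np.linalg.norm(q-md,axis=1)<.08]
        xy=q[:,:2]-q[:,:2].mean(0); w,v=np.linalg.eigh(xy.T@xy/len(xy)); a=np.degrees(np.arctan2(v[1,1],v[0,1]))
        rect=cv2.minAreaRect((q[:,:2]*1000).astype(np.float32))
        print(n,name,len(q),'med',md.round(4),'lo',np.percentile(q,2,0).round(4),'hi',np.percentile(q,98,0).round(4),'pca',round(a,1),np.sqrt(w).round(4),'rect',np.round(rect[0],1),np.round(rect[1],1),round(rect[2],1))
    Z=P[...,2]
    st('grip',box(cb)&(H<14)&(S>170)&(V>90)&(Z>.09))
    st('caddytop',box(cb)&(S<70)&(V>120)&(Z>.045)&(Z<.06))
    st('caddywhite',box(cb)&(S<70)&(V>120)&(Z>.005)&(Z<.06))
    st('hook',box(cb)&(S<90)&(Z>.062)&(Z<.112))
    st('ring',box(rb)&(H>8)&(H<28)&(S>120)&(Z>.07)&(Z<.2))
    st('ringtop',box(rb)&(H>8)&(H<28)&(S>120)&(Z>.14)&(Z<.2))
    st('base',box(bb)&(S<70)&(V<150)&(Z>.004)&(Z<.03))
    st('red',box((335,165,360,190) if n=='scene' else (300,298,335,336))&(Z>.03)&(Z<.05))
    st('yel',box((200,225,222,252) if n=='scene' else (420,205,445,235))&(Z>.03)&(Z<.045))
E
python3 m.py; python3 - <<'E'
import cv2,numpy as np
a=cv2.imread('pics/scene0.png')[150:310,190:310]; b=cv2.imread('pics/side0.png')[130:290,345:465]
cv2.imwrite('pics/crop1.png',np.hstack([cv2.resize(i,(390,520),interpolation=2) for i in(a,b)]))
E
```

```text
scene grip 158 med [ 0.4912 -0.0243  0.1293] lo [ 0.4823 -0.033   0.113 ] hi [ 0.4932 -0.0105  0.1433] pca 86.3 [0.0027 0.0072] rect [486.7 -21.1] [14.  24.4] 0.9
scene caddytop 251 med [ 0.4573 -0.0333  0.0551] lo [ 0.4348 -0.0484  0.0456] hi [ 0.4779 -0.0013  0.0571] pca 140.0 [0.0124 0.0152] rect [469.5 -22.3] [71.2 49.9] 7.1
scene caddywhite 501 med [ 0.473  -0.0289  0.0452] lo [ 0.4361 -0.0473  0.006 ] hi [0.4781 0.0011 0.0568] pca 92.1 [0.0133 0.0143] rect [469.5 -21.6] [71.2 51.3] 7.1
scene hook 164 med [ 0.4958 -0.0208  0.082 ] lo [ 0.4658 -0.0276  0.0625] hi [ 0.5038 -0.0149  0.1089] pca -171.4 [0.0027 0.0132] rect [483.8 -17.6] [42.9 17.1] 13.8
scene ring 422 med [ 0.579  -0.2095  0.1306] lo [ 0.5715 -0.2377  0.0928] hi [ 0.5873 -0.1827  0.1573] pca 104.7 [0.0014 0.0195] rect [ 578.5 -209.7] [ 7.3 59.6] 12.9
scene ringtop 172 med [ 0.5796 -0.2107  0.1538] lo [ 0.5715 -0.2369  0.1407] hi [ 0.587  -0.1827  0.1579] pca 104.5 [0.0014 0.0176] rect [ 578.5 -209.2] [ 6.3 58.7] 14.1
scene base 1398 med [ 0.5849 -0.2178  0.0103] lo [ 0.5436 -0.2524  0.0057] hi [ 0.6212 -0.1746  0.02
[... 1158 characters left out ...]
2  0.0219] rect [ 576.4 -205. ] [ 7.7 57.9] 14.9
side ringtop 60 med [ 0.572  -0.1879  0.1529] lo [ 0.5671 -0.2302  0.1406] hi [ 0.5824 -0.1788  0.1588] pca 102.9 [0.0019 0.0162] rect [ 575.4 -204.3] [ 7.5 56.1] 12.9
side base 453 med [ 0.5579 -0.2022  0.0127] lo [ 0.5318 -0.2484  0.0046] hi [ 0.6125 -0.1628  0.0253] pca 81.1 [0.0198 0.0243] rect [ 576.8 -207.5] [80.1 81.2] 14.7
side red 238 med [0.4629 0.1607 0.0376] lo [0.4515 0.1479 0.0338] hi [0.4754 0.1723 0.0391] pca 137.5 [0.0067 0.0072] rect [463.9 159.7] [24.3 28. ] 41.9
side yel 103 med [ 0.4564 -0.1813  0.0379] lo [ 0.4448 -0.1961  0.0305] hi [ 0.4696 -0.1713  0.0394] pca 109.0 [0.0069 0.0074] rect [ 458.1 -183.6] [25.4 26.8] 47.5
```

View pics/crop1.png

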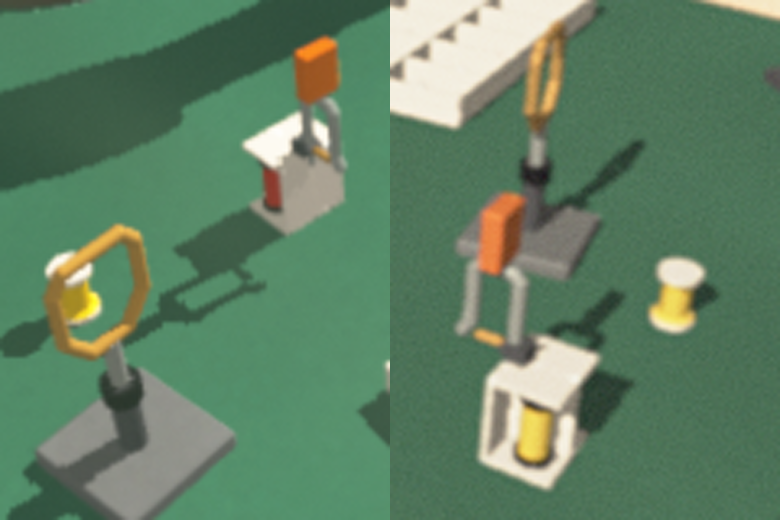

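Both views agree: caddy centre (0.4555,-0.0225) with yaw about 7.5°, its nose towards +x. The brass ring is at (0.5775,-0.2085), yaw about 14.5°, with its bar top near z = 0.157. I'll move above the grip first.

>>> send_rows(
  deltas=[
    [[-3.82, -3.845, 0, 0, 0, 0, 0], [-3.82, -3.845, 0, 0, 0, 0, 0], [-3.82, -3.845, 0, 0, 0, 0, 0], [-3.82, -3.845, 0, 0, 0, 0, 0], [-3.82, -3.845, 0, 0, 0, 0, 0], [-3.82, -3.845, 0, 0, 0, 0, 0], [-3.82, -3.845, 0, 0, 0, 0, 0], [-3.82, -3.845, 0, 0, 0, 0, 0], [-3.82, -3.845, 0, 0, 0, 0, 0], [-3.82, -3.845, 0, 0, 0, 0, 0], [-3.82, -3.845, 0, 0, 0, 0, 0], [-3.82, -3.845, 0, 0, 0, 0, 0], [0, 0, 0, 0, 0, 10.1, 0], [0, 0, 0, 0, 0, 10.1, 0], [0, 0, 0, 0, 0, 10.1, 0], [0, 0, 0, 0, 0, 10.1, 0], [0, 0, 0, 0, 0, 10.1, 0], [0, 0, 0, 0, 0, 10.1, 0], [0, 0, 0, 0, 0, 0, 0]],
  ],
)

```text
clock: 2.52
ee_pos: [0.4862, -0.0179, 0.2311]
ee_rot: [[-0.134, 0.991, -0.0], [0.991, 0.134, -0.0], [-0.0, -0.0, -1.0]]
wrist_force: [0.1, 0.2, 0.2]
finger_gap: 1.0
grip_force: 0.0
```

```bash
python3 - <<'E'
from h import *
s=env.sense(); print(s['clock'],s['ee_pos'],s['ee_rot'].round(4).tolist(),s['joints'].round(1))
c=grab('wrist'); cv2.imwrite('pics/w1.png',c[0][:,:,::-1]); P=cloud(c)
h=cv2.cvtColor(c[0],cv2.COLOR_RGB2HSV).astype(int)
m=(h[...,0]<14)&(h[...,1]>150)&(h[...,2]>80)&(P[...,2]>.138)&(P[...,2]<.15)
q=P[m]; print(len(q),np.median(q,0),cv2.minAreaRect((q[:,:2]*1000).astype(np.float32)))
E
```

```text
2.525 [ 0.48618907 -0.0178717   0.23114474] [[-0.1341, 0.991, -0.0004], [0.991, 0.1341, -0.0001], [-0.0, -0.0004, -1.0]] [-31.1  12.5  32.7 110.9  -7.9  58.8  12.8]
140 [ 0.48710145 -0.02198788  0.14176843] ((485.4234924316406, -19.216440200805664), (11.116768836975098, 24.9169921875), 7.99869441986084)
```

View pics/w1.png

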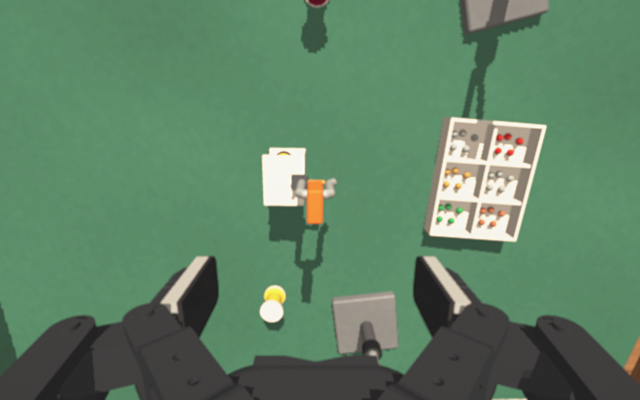

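The wrist view shows the orange grip at (315,201), between the fingers, measured at (0.4854,-0.0192) with yaw about 8°. I'll descend and grip.

>>> send_rows(
  deltas=[
    [[-0.11, -0.09, 3, 0, 0, 0, 0], [0, 0, 3, 0, 0, 0, 0], [0, 0, 3, 0, 0, 0, 0], [0, 0, 1.7, 0, 0, 0, 0], [0, 0, 1.0, 0, 0, 0, 0], [0, 0, 0, 0, 0, 0, 0], [0, 0, 0, 0, 0, 0, 1], [0, 0, 0, 0, 0, 0, 1], [0, 0, 0, 0, 0, 0, 1], [0, 0, 0, 0, 0, 0, 1], [0, 0, 0, 0, 0, 0, 1], [0, 0, 0, 0, 0, 0, 1], [0, 0, 0, 0, 0, 0, 1], [0, 0, 0, 0, 0, 0, 1]],
  ],
  force=60,
)

```text
clock: 4.32
ee_pos: [0.4861, -0.0191, 0.1146]
ee_rot: [[-0.133, 0.991, 0.001], [0.991, 0.133, 0.0], [0.0, 0.001, -1.0]]
wrist_force: [-0.2, 1.5, 5.1]
finger_gap: 0.129
grip_force: 59.3
```

>>> send_rows(
  deltas=[
    [[0, 0, -1, 0, 0, 0, 1], [0, 0, -3, 0, 0, 0, 1], [0, 0, -4, 0, 0, 0, 1], [0, 0, -4, 0, 0, 0, 1], [0, 0, -3, 0, 0, -3.5, 1], [0, 0, 0, 0, 0, -3.4, 1], [-2, 0.4, 0, 0, 0, 0, 1], [-3.5, 0.7, 0, 0, 0, 0, 1], [-3.6, 0.7, 0, 0, 0, 0, 1], [-3.6, 0.7, 0, 0, 0, 0, 1], [-3.6, 0.7, 0, 0, 0, 0, 1], [-2.8, 0.5, 0, 0, 0, 0, 1], [-1.5, 0.2, 0, 0, 0, 0, 1], [0, 0, 0, 0, 0, 0, 1], [0, 0, 0, 0, 0, 0, 1]],
  ],
)

```text
clock: 6.2
ee_pos: [0.5748, -0.2075, 0.2642]
ee_rot: [[-0.252, 0.968, -0.0], [0.968, 0.252, 0.001], [0.001, -0.0, -1.0]]
wrist_force: [-0.5, 1.3, -1.9]
finger_gap: 0.131
grip_force: 58.8
```

```bash
python3 - <<'E'
from h import *
s=env.sense(); print(s['clock'],s['ee_pos'],s['ee_rot'].round(4).tolist(),s['wrist_force'],s['joints'].round(1))
t=s['ee_pos']; a=np.radians(14.5); B=np.array([[np.cos(a),-np.sin(a)],[np.sin(a),np.cos(a)]])
out=[]
for n in('scene','side'):
    c=grab(n); P=cloud(c); im=c[0]; cv2.imwrite(f'pics/{n}2.png',im[:,:,::-1])
    h=cv2.cvtColor(im,cv2.COLOR_RGB2HSV).astype(int); H,S,V=[h[...,i] for i in range(3)]
    L=P.copy(); L[...,:2]=(P[...,:2]-t[:2])@B   # stand axes, origin at TCP xy
    X,Y,Z=L[...,0],L[...,1],L[...,2]; z0=t[2]-.1146
    near=(abs(X)<.08)&(abs(Y)<.07)
    def st(k,m):
        q=L[m]
        if len(q)<10: print(n,k,len(q)); return
        r=cv2.minAreaRect((q[:,:2]*1000).astype(np.float32))
        print(n,k,len(q),'lo',(np.percentile(q,2,0)*1000).round(1),'hi',(np.percentile(q,98,0)*1000).round(1),'rect',np.round(r[0],1),np.round(r[1],1),round(r[2],1))
    st('ring',near&(H>8)&(H<28)&(S>120)&(Z>.085)&(Z<.175))
    st('ringtop',near&(H>8)&(H<28)&(S>120)&(Z>.147)&(Z<.175))
    st('white',near&(S<70)&(V>100)&(Z>z0-.005)&(Z<z0+.06)&(X<-.0))
    st('wtop',near&(S<70)&(V>100)&(Z>z0+.045)&(Z<z0+.06)&(X<-.0))
    st('hook',near&(S<90)&(Z>z0+.062)&(Z<z0+.107)&(X>-.02))
    st('grip',near&(H<14)&(S>170)&(Z>z0+.1)&(Z<z0+.15))
    q=P[near&(Z>.09)] 
    v,u=np.where(near&(Z>.08)); out.append(im[max(v.min()-10,0):v.max()+10,max(u.min()-10,0):u.max()+10,::-1])
cv2.imwrite('pics/crop2.png',np.hstack([cv2.resize(i,(390,520),interpolation=2) for i in out]))
E
```

```text
6.2 [ 0.57480545 -0.20748209  0.26423244] [[-0.252, 0.9677, -0.0005], [0.9677, 0.252, 0.001], [0.0011, -0.0002, -1.0]] [-0.47111268  1.28852192 -1.87794174] [ -9.6  24.4  35.9  91.5 -15.1  69.   43.9]
scene ring 413 lo [  0.6 -32.1  93.6] hi [  6.3  24.1 157.1] rect [ 3.  -3.4] [59.6  7.4] 89.7
scene ringtop 140 lo [  0.2 -28.5 147.3] hi [  6.   21.2 157.4] rect [ 2.9 -3.3] [ 6.9 54.8] 0.9
scene white 1121 lo [-49.8 -25.5 150.5] hi [-10.4  23.4 205.6] rect [-26.5  -0.9] [52.5 51.8] 0.7
scene wtop 442 lo [-51.  -25.1 195.3] hi [-10.1  22.8 205.9] rect [-30.   -0.7] [45.5 50.3] 0.7
scene hook 326 lo [-16.7  -7.3 212.3] hi [ 19.2   4.2 255.9] rect [-0.1 -0.2] [40.4 14. ] 2.8
scene grip 10 lo [ -4.6 -13.  290.9] hi [  1.2  -7.8 292.7] rect [ -1.7 -10.4] [3.7 7.3] 51.1
side ring 215 lo [-41.  -25.2  97.2] hi [  5.8  29.8 174.1] rect [-17.8   1.8] [47.8 57.9] 0.4
side ringtop 92 lo [-41.3   0.5 148. ] hi [  4.3  26.  174.3] rect [-18.7  14.9] [30.8 46.2] 82.4
side white 583 lo [-48.7 -20.1 152.7] hi [ -9.7  27.3 207.7] rect [-25.    2.3] [48.2 53.1] 0.5
side wtop 227 lo [-48.7 -22.5 195.6] hi [ -9.2  27.3 208.3] rect [-28.4   2.1] [41.1 52.9] 0.1
side hook 219 lo [-18.5  -0.5 213. ] hi [ 18.7   8.9 256.2] rect [0.  5.2] [39.5 13.3] 4.6
side grip 88 lo [ -3.9   3.4 263.1] hi [  5.3  15.8 294.1] rect [1.4 7. ] [ 8.8 18.9] 8.7
```

View pics/crop2.png

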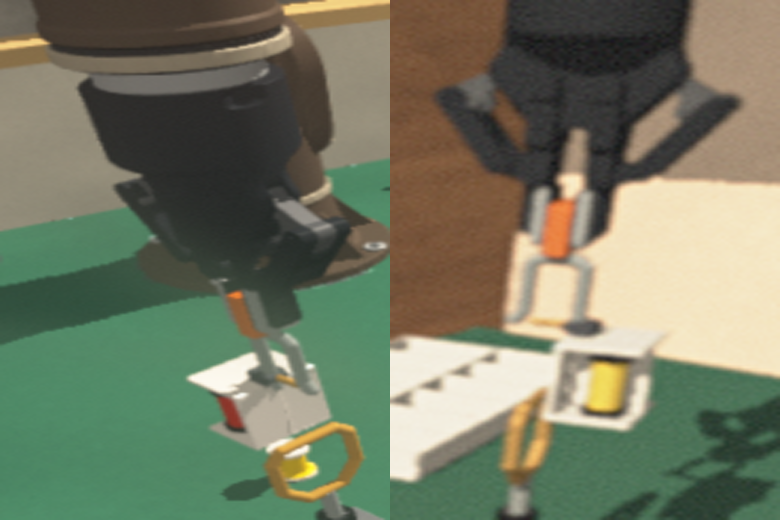

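The crops show the caddy upright in the fingers with the hook above the ring, ring top edge near (315,430) left and (535,400) right. The bar sits about 2 mm to the nose side of centre, which suits the gate. It needs a -2.5 mm shift in y before descending.

>>> send_rows(
  deltas=[
    [[-0.25, 0, 0.4, 0, 0, 0, 1], [0, 0, 0.8, 0, 0, 0, 1], [0, 0, 0.9, 0, 0, 0, 1], [0, 0, 0.9, 0, 0, 0, 1], [0, 0, 0.8, 0, 0, 0, 1], [0, 0, 0.5, 0, 0, 0, 1], [0, 0, 0.3, 0, 0, 0, 1], [0, 0, 0, 0, 0, 0, 1]],
  ],
)

```text
clock: 7.3
ee_pos: [0.5757, -0.2113, 0.2182]
ee_rot: [[-0.251, 0.968, -0.0], [0.968, 0.251, 0.0], [0.0, -0.0, -1.0]]
wrist_force: [-0.8, -0.4, -2.3]
finger_gap: 0.129
grip_force: 58.7
```

>>> send_rows(
  deltas=[
    [[0, 0, 0.25, 0, 0, 0, 1], [0, 0, 0.25, 0, 0, 0, 1], [0, 0, 0.25, 0, 0, 0, 1]],
  ],
)

```text
clock: 7.68
ee_pos: [0.5757, -0.2113, 0.2109]
ee_rot: [[-0.251, 0.968, 0.0], [0.968, 0.251, -0.0], [-0.0, 0.0, -1.0]]
wrist_force: [-0.1, 0.2, 1.1]
finger_gap: 0.128
grip_force: 59.2
```

>>> send_rows(
  deltas=[
    [[0, 0, 0.25, 0, 0, 0, 1], [0, 0, 0.25, 0, 0, 0, 1]],
  ],
)

```text
clock: 7.92
ee_pos: [0.5761, -0.2113, 0.206]
ee_rot: [[-0.251, 0.968, 0.001], [0.968, 0.251, -0.0], [-0.0, 0.001, -1.0]]
wrist_force: [0.1, -0.4, 3.0]
finger_gap: 0.131
grip_force: 59.5
```

>>> send_rows(
  deltas=[
    [[0, 0, 0.3, 0, 0, 0, 1], [0, 0, 0.3, 0, 0, 0, 1], [0, 0, 0.3, 0, 0, 0, 1]],
  ],
)

```text
clock: 8.3
ee_pos: [0.5753, -0.2115, 0.1965]
ee_rot: [[-0.251, 0.968, -0.001], [0.968, 0.251, -0.0], [0.0, -0.001, -1.0]]
wrist_force: [-2.6, -1.0, 1.4]
finger_gap: 0.125
grip_force: 59.4
```

>>> send_rows(
  deltas=[
    [[0, 0, 0.3, 0, 0, 0, 1], [0, 0, 0.3, 0, 0, 0, 1]],
  ],
)

```text
clock: 8.55
ee_pos: [0.5752, -0.2113, 0.1903]
ee_rot: [[-0.251, 0.968, -0.001], [0.968, 0.251, 0.0], [0.0, -0.001, -1.0]]
wrist_force: [-2.4, -0.0, -0.4]
finger_gap: 0.133
grip_force: 59.0
```

>>> send_rows(
  deltas=[
    [[0, 0, 0.3, 0, 0, 0, 1], [0, 0, 0.3, 0, 0, 0, 1]],
  ],
)

```text
clock: 8.8
ee_pos: [0.576, -0.2109, 0.1844]
ee_rot: [[-0.251, 0.968, 0.0], [0.968, 0.251, 0.0], [0.0, 0.0, -1.0]]
wrist_force: [0.1, 0.1, -1.4]
finger_gap: 0.127
grip_force: 58.9
```

>>> send_rows(
  deltas=[
    [[0, 0, 0.2, 0, 0, 0, 1], [0, 0, 0.1, 0, 0, 0, 1], [0, 0, 0, 0, 0, 0, 1]],
  ],
)

```text
clock: 9.18
ee_pos: [0.5758, -0.2112, 0.1818]
ee_rot: [[-0.251, 0.968, 0.0], [0.968, 0.251, 0.0], [-0.0, 0.0, -1.0]]
wrist_force: [0.1, -0.0, -1.9]
finger_gap: 0.133
grip_force: 58.9
```

```bash
python3 - <<'E'
from h import *
s=env.sense(); print(s['ee_pos'],s['wrist_force'])
out=[]
for n in('scene','side'):
    c=grab(n); P=cloud(c); t=s['ee_pos']
    w=(abs(P-t)<[.07,.07,.15]).all(2)&(P[...,2]<t[2]+.02)
    v,u=np.where(w); print(n,u.min(),u.max(),v.min(),v.max())
    cu,cv=int(np.median(u)),int(np.median(v)); out.append(cv2.resize(c[0][max(cv-50,0):cv+50,max(cu-35,0):cu+35,::-1],(390,557),interpolation=2))
cv2.imwrite('pics/crop3.png',np.hstack(out))
E
```

```text
[ 0.57583813 -0.21122175  0.18181491] [ 0.14863426 -0.02003254 -1.85760149]
scene 188 235 205 281
side 385 419 118 193
```

View pics/crop3.png

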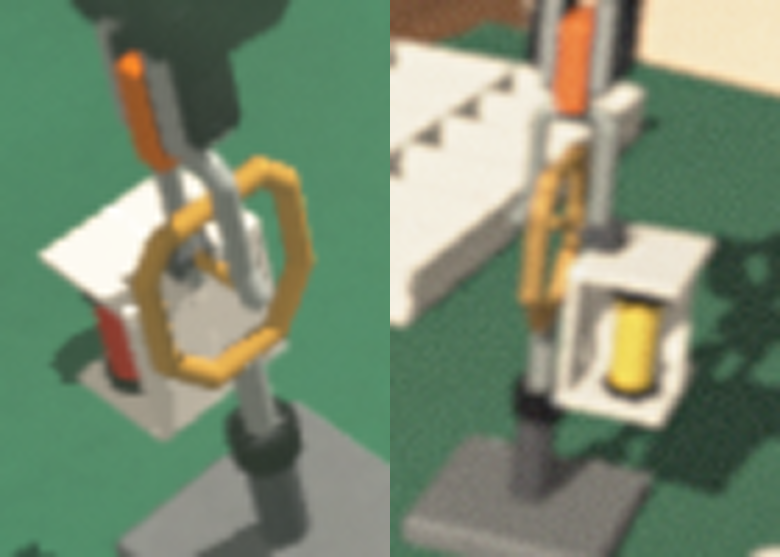

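The left crop shows the bar inside the hook and the brass gate lying shut across the mouth at (215,270). The right crop agrees, and the side force has gone. Next is the tug.

>>> send_rows(
  deltas=[
    [[0, 0, -0.4, 0, 0, 0, 1], [0, 0, -0.6, 0, 0, 0, 1], [0, 0, -0.4, 0, 0, 0, 1], [0, 0, -0.1, 0, 0, 0, 1], [0, 0, 0, 0, 0, 0, 1]],
  ],
)

```text
clock: 9.9
ee_pos: [0.5757, -0.2113, 0.1969]
ee_rot: [[-0.251, 0.968, 0.0], [0.968, 0.251, 0.0], [-0.0, 0.0, -1.0]]
wrist_force: [-0.3, 0.0, -1.9]
finger_gap: 0.13
grip_force: 58.9
```

>>> send_rows(
  deltas=[
    [[0, 0, -0.1, 0, 0, 0, 1], [0, 0, 0, 0, 0, 0, 1]],
  ],
)

```text
clock: 10.15
ee_pos: [0.5757, -0.2113, 0.1977]
ee_rot: [[-0.251, 0.968, -0.0], [0.968, 0.251, 0.0], [0.0, -0.0, -1.0]]
wrist_force: [1.2, -0.7, -1.7]
finger_gap: 0.128
grip_force: 58.9
```

>>> send_rows(
  deltas=[
    [[0, 0, -0.1, 0, 0, 0, 1], [0, 0, 0, 0, 0, 0, 1]],
  ],
)

```text
clock: 10.4
ee_pos: [0.5758, -0.2113, 0.1989]
ee_rot: [[-0.251, 0.968, 0.0], [0.968, 0.251, -0.0], [-0.0, 0.0, -1.0]]
wrist_force: [1.4, 0.7, -1.8]
finger_gap: 0.128
grip_force: 58.9
```

>>> send_rows(
  deltas=[
    [[0, 0, -0.1, 0, 0, 0, 1], [0, 0, 0, 0, 0, 0, 1]],
  ],
)

```text
clock: 10.65
ee_pos: [0.5757, -0.2113, 0.1999]
ee_rot: [[-0.251, 0.968, 0.0], [0.968, 0.251, 0.0], [-0.0, 0.0, -1.0]]
wrist_force: [0.3, -0.4, -2.0]
finger_gap: 0.131
grip_force: 58.9
```

>>> send_rows(
  deltas=[
    [[0, 0, -0.05, 0, 0, 0, 1], [0, 0, 0, 0, 0, 0, 1]],
  ],
)

```text
clock: 10.9
ee_pos: [0.5757, -0.2112, 0.2002]
ee_rot: [[-0.251, 0.968, -0.0], [0.968, 0.251, 0.0], [0.0, -0.0, -1.0]]
wrist_force: [0.5, -0.9, -3.9]
finger_gap: 0.13
grip_force: 58.7
```

>>> send_rows(
  deltas=[
    [[0, 0, -0.05, 0, 0, 0, 1], [0, 0, 0, 0, 0, 0, 1]],
  ],
)

```text
clock: 11.15
ee_pos: [0.5756, -0.2112, 0.2005]
ee_rot: [[-0.251, 0.968, -0.0], [0.968, 0.251, 0.0], [0.0, -0.0, -1.0]]
wrist_force: [0.3, -0.7, -6.7]
finger_gap: 0.13
grip_force: 58.4
```

The tug registers about 5 N. I'll hold it briefly, then lower.

>>> send_rows(
  deltas=[
    [[0, 0, 0, 0, 0, 0, 1], [0, 0, 0, 0, 0, 0, 1], [0, 0, 0.2, 0, 0, 0, 1], [0, 0, 0.5, 0, 0, 0, 1], [0, 0, 0.5, 0, 0, 0, 1], [0, 0, 0.5, 0, 0, 0, 1], [0, 0, 0.4, 0, 0, 0, 1], [0, 0, 0.2, 0, 0, 0, 1], [0, 0, 0.1, 0, 0, 0, 1], [0, 0, 0, 0, 0, 0, 1]],
  ],
)

```text
clock: 12.4
ee_pos: [0.5757, -0.2113, 0.1768]
ee_rot: [[-0.251, 0.968, 0.0], [0.968, 0.251, 0.0], [0.0, 0.0, -1.0]]
wrist_force: [-0.3, -0.3, -2.2]
finger_gap: 0.13
grip_force: 59.2
```

>>> send_rows(
  deltas=[
    [[0, 0, 0.1, 0, 0, 0, 1], [0, 0, 0, 0, 0, 0, 1]],
  ],
)

```text
clock: 12.65
ee_pos: [0.5757, -0.2113, 0.1758]
ee_rot: [[-0.251, 0.968, 0.0], [0.968, 0.251, 0.0], [0.0, 0.0, -1.0]]
wrist_force: [0.2, -0.1, -1.5]
finger_gap: 0.13
grip_force: 59.2
```

>>> send_rows(
  deltas=[
    [[0, 0, 0.05, 0, 0, 0, 1], [0, 0, 0, 0, 0, 0, 1]],
  ],
)

```text
clock: 12.9
ee_pos: [0.5757, -0.2112, 0.1753]
ee_rot: [[-0.251, 0.968, -0.0], [0.968, 0.251, 0.0], [0.0, 0.0, -1.0]]
wrist_force: [-0.1, -0.6, -1.7]
finger_gap: 0.131
grip_force: 59.2
```

>>> send_rows(
  deltas=[
    [[0, 0, 0.05, 0, 0, 0, 1], [0, 0, 0, 0, 0, 0, 1]],
  ],
)

```text
clock: 13.15
ee_pos: [0.5757, -0.2113, 0.1748]
ee_rot: [[-0.251, 0.968, -0.0], [0.968, 0.251, 0.0], [0.0, -0.0, -1.0]]
wrist_force: [-0.3, 0.6, -1.7]
finger_gap: 0.13
grip_force: 59.2
```

>>> send_rows(
  deltas=[
    [[0, 0, 0.1, 0, 0, 0, 1], [0, 0, 0.1, 0, 0, 0, 1], [0, 0, 0, 0, 0, 0, 1]],
  ],
)

```text
clock: 13.52
ee_pos: [0.5756, -0.2112, 0.1727]
ee_rot: [[-0.251, 0.968, -0.0], [0.968, 0.251, 0.0], [0.0, -0.0, -1.0]]
wrist_force: [0.0, 0.6, -2.2]
finger_gap: 0.129
grip_force: 59.2
```

>>> send_rows(
  deltas=[
    [[0, 0, 0.05, 0, 0, 0, 1], [0, 0, 0, 0, 0, 0, 1]],
  ],
)

```text
clock: 13.78
ee_pos: [0.5757, -0.2113, 0.1723]
ee_rot: [[-0.251, 0.968, -0.0], [0.968, 0.251, 0.0], [0.0, -0.0, -1.0]]
wrist_force: [-0.4, -0.9, -1.4]
finger_gap: 0.129
grip_force: 59.2
```

>>> send_rows(
  deltas=[
    [[0, 0, 0.05, 0, 0, 0, 1], [0, 0, 0, 0, 0, 0, 1]],
  ],
)

```text
clock: 14.02
ee_pos: [0.5757, -0.2113, 0.1718]
ee_rot: [[-0.251, 0.968, -0.0], [0.968, 0.251, 0.0], [0.0, -0.0, -1.0]]
wrist_force: [0.2, 0.3, -1.4]
finger_gap: 0.127
grip_force: 59.2
```

>>> send_rows(
  deltas=[
    [[0, 0, 0.04, 0, 0, 0, 1], [0, 0, 0, 0, 0, 0, 1]],
  ],
)

```text
clock: 14.28
ee_pos: [0.5757, -0.2113, 0.1714]
ee_rot: [[-0.251, 0.968, -0.0], [0.968, 0.251, 0.0], [0.0, -0.0, -1.0]]
wrist_force: [0.0, -0.2, -1.8]
finger_gap: 0.132
grip_force: 59.2
```

>>> send_rows(
  deltas=[
    [[0, 0, 0.04, 0, 0, 0, 1], [0, 0, 0, 0, 0, 0, 1]],
  ],
)

```text
clock: 14.52
ee_pos: [0.5757, -0.2112, 0.171]
ee_rot: [[-0.251, 0.968, -0.0], [0.968, 0.251, 0.0], [0.0, -0.0, -1.0]]
wrist_force: [0.2, 0.1, -2.4]
finger_gap: 0.127
grip_force: 59.2
```

>>> send_rows(
  deltas=[
    [[0, 0, 0.03, 0, 0, 0, 1], [0, 0, 0, 0, 0, 0, 1]],
  ],
)

```text
clock: 14.78
ee_pos: [0.5757, -0.2112, 0.1707]
ee_rot: [[-0.251, 0.968, -0.0], [0.968, 0.251, 0.0], [0.0, -0.0, -1.0]]
wrist_force: [-0.4, 0.7, -1.9]
finger_gap: 0.131
grip_force: 59.2
```

>>> send_rows(
  deltas=[
    [[0, 0, 0.03, 0, 0, 0, 1], [0, 0, 0, 0, 0, 0, 1]],
  ],
)

```text
clock: 15.02
ee_pos: [0.5757, -0.2113, 0.1704]
ee_rot: [[-0.251, 0.968, -0.0], [0.968, 0.251, 0.0], [0.0, -0.0, -1.0]]
wrist_force: [-0.3, -0.1, -1.7]
finger_gap: 0.132
grip_force: 59.2
```

>>> send_rows(
  deltas=[
    [[0, 0, 0.03, 0, 0, 0, 1], [0, 0, 0, 0, 0, 0, 1]],
  ],
)

```text
clock: 15.28
ee_pos: [0.5757, -0.2113, 0.1702]
ee_rot: [[-0.251, 0.968, 0.0], [0.968, 0.251, 0.0], [-0.0, 0.0, -1.0]]
wrist_force: [0.1, -0.8, -1.5]
finger_gap: 0.128
grip_force: 59.2
```

>>> send_rows(
  deltas=[
    [[0, 0, 0.03, 0, 0, 0, 1], [0, 0, 0, 0, 0, 0, 1]],
  ],
)

```text
clock: 15.52
ee_pos: [0.5758, -0.2113, 0.17]
ee_rot: [[-0.251, 0.968, 0.0], [0.968, 0.251, 0.0], [-0.0, 0.0, -1.0]]
wrist_force: [-0.8, 0.0, 0.6]
finger_gap: 0.129
grip_force: 59.6
```

>>> send_rows(
  deltas=[
    [[0, 0, 0, 0, 0, 0, 1], [0, 0, 0, 0, 0, 0, 1], [0, 0, 0, 0, 0, 0, 0.87], [0, 0, 0, 0, 0, 0, 0.86], [0, 0, 0, 0, 0, 0, 0.85], [0, 0, 0, 0, 0, 0, 0.84], [0, 0, 0, 0, 0, 0, 0.83], [0, 0, 0, 0, 0, 0, 0.82], [0, 0, 0, 0, 0, 0, 0.8], [0, 0, 0, 0, 0, 0, 0.77], [0, 0, 0, 0, 0, 0, 0.72], [0, 0, 0, 0, 0, 0, 0.65], [0, 0, 0, 0, 0, 0, 0.55], [0, 0, 0, 0, 0, 0, 0.4], [0, 0, 0, 0, 0, 0, 0.4], [0, 0, 0, 0, 0, 0, 0.4]],
  ],
  force=20,
)

```text
clock: 17.52
ee_pos: [0.5757, -0.2112, 0.1698]
ee_rot: [[-0.251, 0.968, 0.0], [0.968, 0.251, 0.0], [0.0, 0.0, -1.0]]
wrist_force: [0.7, -0.0, -0.0]
finger_gap: 0.6
grip_force: 0.0
```

```bash
python3 - <<'E'
from h import *
s=env.sense(); print(s['ee_pos'],s['wrist_force'],s['finger_gap'])
out=[]
for n,(u,v) in(('scene',(212,240)),('side',(400,160))):
    c=grab(n); out.append(cv2.resize(c[0][max(v-60,0):v+60,u-42:u+42,::-1],(390,557),interpolation=2))
cv2.imwrite('pics/crop4.png',np.hstack(out))
E
```

```text
[ 0.57568685 -0.21124147  0.1697998 ] [ 0.71169977 -0.0191024  -0.01825507] 0.600011541702911
```

View pics/crop4.png

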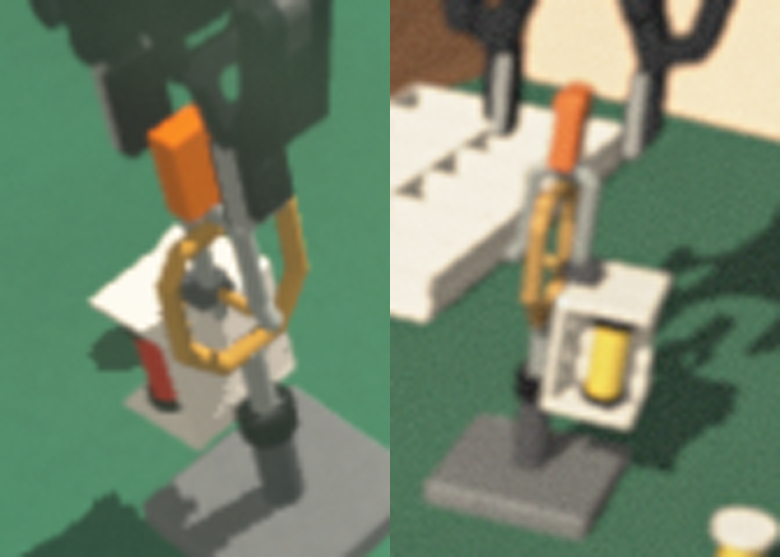

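The crops show the caddy hanging from the ring, slightly tilted, with the gate shut at (235,300) and the fingers clear on both sides of the grip. I'll retreat upward and let it settle.

>>> send_rows(
  deltas=[
    [[0, 0, -0.5, 0, 0, 0, 0.3], [0, 0, -1.5, 0, 0, 0, 0.2], [0, 0, -2, 0, 0, 0, 0.2], [0, 0, -3, 0, 0, 0, 0.2], [0, 0, -3, 0, 0, 0, 0.2], [0, 0, -2, 0, 0, 0, 0.2], [0, 0, 0, 0, 0, 0, 0.2], [0, 0, 0, 0, 0, 0, 0.2], [0, 0, 0, 0, 0, 0, 0.2], [0, 0, 0, 0, 0, 0, 0.2], [0, 0, 0, 0, 0, 0, 0.2], [0, 0, 0, 0, 0, 0, 0.2], [0, 0, 0, 0, 0, 0, 0.2], [0, 0, 0, 0, 0, 0, 0.2], [0, 0, 0, 0, 0, 0, 0.2], [0, 0, 0, 0, 0, 0, 0.2], [0, 0, 0, 0, 0, 0, 0.2], [0, 0, 0, 0, 0, 0, 0.2], [0, 0, 0, 0, 0, 0, 0.2], [0, 0, 0, 0, 0, 0, 0.2]],
  ],
)

```text
clock: 20.12
ee_pos: [0.5757, -0.2113, 0.2898]
ee_rot: [[-0.251, 0.968, 0.0], [0.968, 0.251, 0.0], [0.0, 0.0, -1.0]]
wrist_force: [0.9, 0.1, -0.5]
finger_gap: 0.801
grip_force: 0.0
```

```bash
python3 - <<'E'
from h import *
prev=None
for k in range(4):
    c=grab('scene'); g=c[0][170:300,170:255].astype(int)
    if prev is not None: print(abs(g-prev).mean(),(abs(g-prev).max(2)>40).sum())
    prev=g
out=[]
for n,(u,v) in(('scene',(212,240)),('side',(400,160))):
    c=grab(n); out.append(cv2.resize(c[0][max(v-60,0):v+60,u-42:u+42,::-1],(390,557),interpolation=2))
cv2.imwrite('pics/crop5.png',np.hstack(out))
E
```

```text
0.6017797888386124 0
0.5968325791855204 0
0.5976470588235294 0
```

View pics/crop5.png

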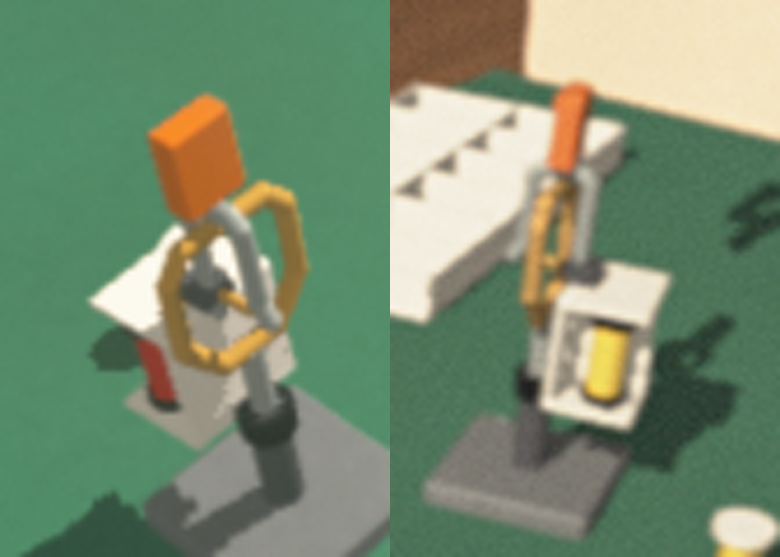

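The caddy hangs still from the ring, gate shut at (235,300), and the gripper is well clear.

```bash
python3 -c "
from plant import env
print(env.sign_off())"
```

```text
the job is handed in; nothing more can be done
None
```

The job is handed in (no verdict was shown): the caddy hangs still from the brass ring with its gate shut and the gripper clear, after an upward tug of about 5 N, and wrist readings stayed under 7 N while it was on the ring.

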